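# Hold the drilling template flush on the tilted board

### The job

Lift the metal drilling template by its red bar handle up and off the two hooks of the stand, carry it to the board on the tilting drill table, tilt it to the slope and hold it there flush, centred and square on the board (handle running up the slope, each brass bush inside its drawn circle), so that I can drill through it. Finish while still gripping the handle and pressing the template gently but firmly onto the board, clearly harder than its own weight; do not bang it down, and leave the tin, the pencil and the tape measure where they are.

Things in the scene. Friction and masses are not known exactly. Their poses are not given: they have to be found in the camera images.
- template: Loose drilling template, 0.2-0.42 kg: aluminium plate 130 (x) x 80 (y) x 8 mm with red bar handle along x. Origin: centre of the plate's underside; z out through the handle. Four brass bushes, 12 mm wide, at x=+-50, y=+-27 mm. Same after a half turn about z. At the start it hangs level by the bar on both hooks, its x along the stand's x, up to 15 mm off the stand's middle in y.
- handle_middle (a point): Centre of the handle bar, 57 mm above the template's underside; axes as the template's. The bar is 118 mm long (x), 14 mm wide (y), 14 mm high, with a free gap of 42 mm between it and the plate, on two legs at x=+-52 mm. Grip it here, between the hooks, fingers closing along y.
- hook_stand: Green and steel hook stand, fixed. Origin on the bench, z up. Two 6 mm hook rods at x=+-36 mm run along y from an upright back plate (face at y=+90 mm, top 116 mm high) to their tips at y=-28 mm. Foot 130 mm in x, y from -45 to +110 mm, 12 mm thick. The bar lies across the rods between tips and back plate; the template's plate hangs below the rods.
- hook_middle (a point): Midway between the two rods over the stand's origin, at their upper side, 110 mm above the bench; axes as the stand's. The rod tips turn up 10 mm above this level: lift the template more than 10 but less than 36 mm, then move it out to the stand's -y until its plate (up to 40 mm behind its centre) has passed the tips.
- board_center (a point): Centre of the upper face of the light wooden board, 150 (x) x 110 (y) mm, on the fixed tilting drill table; z: normal of the face, x: up the slope, y: level. Slope 9-25 degrees, rising away from the robot, clamped: does not give. Drawn circles, 32 mm wide, at x=+-50, y=+-27 mm. A centred template leaves margins of 10 mm at its ends, 15 mm at its sides.
- tilt_base: Grey foot of the drill table, 150 (x) x 140 (y) mm, fixed to the bench, with the clamped leaf and the board on it; origin at the centre of its underside, x towards the raised side of the slope. The board's near edge is about 75 mm above the bench.
- tin_blue: Small round tin with a blue lid, 56 mm wide, 21 mm high, loose bystander; origin at the centre of its underside.
- pencil: Red pencil, 163 mm long, loose bystander; origin at the centre of its underside.
- tape_measure: Yellow tape measure, 64 x 84 x 35 mm, loose bystander; origin at the centre of its underside.
Things that resemble listed ones, but are neither listed nor needed, are in the scene too. What is meant by the template is not blue, and is the larger of those in its own colour.

How it is judged:
By the outcome, as a careful person would: the job done as asked, in the order asked, and still so for the second after the job is handed in, while the arm keeps its last pose, push and grip.
It also fails if it takes over 42 s, if anything falls off the work surface, if the arm or the gripper's body presses on something with over 40 N, if the wrist force passes 120 N, or if a joint passes its speed limit or range.

### The arm

A 6-joint arm with a two-finger parallel gripper is mounted at the origin on a cart in front of the work surface, level with it; the furniture and walls round the work are solid. World frame = base frame: x ahead of the robot, y to its left, z up, the work surface at z = 0. Lengths are in m, angles in rad, forces in N, time in s.
With the tool pointing down it reaches from about 0.25 to 0.775 m from the base axis. Payload 4 kg.
Tool frame: the origin (TCP) lies midway between the tips of the shut fingers; the grasp point (between the pads) lies 19 mm behind it; z points along the fingers, y is the line along which they close (so a half turn about z gives the same grasp; the last joint's range is limited). The gripper opens to 94 mm and grips with 3 to 60 N. Pads are 16 mm wide; open, the fingers measure 119 mm over their backs; the gripper's body (75 mm by 177 mm) begins 78 mm behind the grasp point.
Start: joints at [-1.221, 0.087, 1.371, -0, 1.684, -0.103], TCP at [0.241, -0.495, 0.206] pointing down, gripper open.
Joint ranges: [-3.1, 3.1], [-0.76, 2.03], [0.27, 2.55], [-1.08, 4.22], [0.17, 2.65], [-2.57, 2.57]. Speed limits (rad/s): [2.79, 2.79, 3.14, 3.14, 3.14, 3.14].

### API

Orientations are given as a unit quaternion [w, x, y, z].
In Python, from bench import state, get_image, camera_model, job_done, look_for, masks_of, mark_of gives the robot as it stands.
- The arm moves only by the shell command python3 -m handwheel 'ROWS' [FORCE]. ROWS is JSON, a list of rows, each a list of 7 numbers: the turn, a rotation vector about the tool's x, y, z in degrees, then the shift along the tool's x, y, z in m, then the opening, from 0 (shut) to 1 (fully open). A call has 1 to 8 rows; each row is the pose to reach, as a shift and turn from the pose commanded when the call began, along the tool's axes at that moment; what a row does not reach only later rows make up. A row lasts 1/12 s, in which the tool goes at most 41.7 mm and 7.16 degrees, less where a joint would pass 70% of its speed; a pose out of reach is approached as far as the arm can. A call with a gripper value outside its range is refused whole. The fingers move at their own pace and stop on an object; FORCE is the grip in N (left out, the last holds). Time passes only in rows, so rows that repeat a pose let the fingers close. It gives the time, the measured TCP pose, the force, the opening and the grip force at its end, in the units of the state.
- state(): the state, without advancing time (a new reading comes with each control period).
- get_image(name): name is "side" or "top" or "wrist"; returns (picture, depth): 480x640x3 uint8, blue, green, red; 480x640 float32, m along the optical axis (not along the pixel's ray), 0 where there is no reading.
- camera_model(name): a dict with "intrinsics" (3x3 intrinsics, pixels), "R" (3x3) and "t" (3): a world point X has camera coordinates R X + t. Camera axes: x right, y down, z forward; pixel columns grow to the right and rows downward; lengths in m; the calibration is good to about 2 mm. A picture is of the moment at which its call begins: read the wrist's pose just before it. camera_model takes no time and is no camera call; for the wrist camera it gives the pose at the moment of the call.
- job_done(): hands the job in; it is judged then, once.
Trained networks look in the newest picture that a camera, given by its name, has taken for a name from the list of things; names that differ only in an ending like _2 or _b are one class to them, and where a whole thing is asked for, a point or a joint stands for the part that bears it (a point fixed in the world has none). Each returns a list of dicts, best first, with "p" (0 to 1); they miss things now and then, are a little off and sometimes report something else, mostly with a low value. They report only what shows in the picture. A call takes as long as a camera call. They do not tell look-alikes from the thing itself.
- look_for(camera, thing): "uv" ([column, row] in pixels, amid what is visible of it).
- masks_of(camera, thing): "mask" (480x640 bool, what is visible of it) and "uv" ([column, row] in pixels, amid what is visible of it).
- mark_of(camera, thing): "uv" ([column, row] in pixels: a listed point, or the origin of a listed thing).
The state is a dict: "time": time; "joints": joint angles; "qd": joint speeds; "tau": joint torques, N m; "ee_pos": TCP position; "tool_rot": TCP orientation; "contact_force": force on the tool from outside, world axes, zero at the start; "moment": the same for the moment, N m; "width": finger opening in m; "grasp_force": force on a finger pad.
Only numpy, scipy, OpenCV 4.12 (cv2) and the standard library are available. Lean on these libraries where they do the work, as an engineer would, in place of code of your own. Each camera call takes 0.05 s, during which the arm holds its last target. There are 200 camera calls.

## Working session

There is one attempt and no reset: what is moved stays moved. The work goes in short steps, Python scripts to look and compute and a shell command to move; the robot and the scene stay as the last step left them, time stands still between calls to the robot, and variables do not carry over. Pictures are saved under pics/ and viewed, at most 10 in all, crops included, and the job is handed in when it is done.

```bash
mkdir -p pics; ls
cat > h.py <<'E'
import numpy as np, cv2
from bench import *
from scipy.spatial.transform import Rotation as R
def pts(cam,d,uv):
    m=camera_model(cam);K=np.array(m["intrinsics"]);uv=np.atleast_2d(uv).astype(float)
    z=np.array([d[int(round(v)),int(round(u))] for u,v in uv])
    c=np.c_[(uv[:,0]-K[0,2])/K[0,0]*z,(uv[:,1]-K[1,2])/K[1,1]*z,z]
    return (c-np.array(m["t"]))@np.array(m["R"])
def maskpts(cam,d,mask):
    v,u=np.nonzero(mask&(d>0)); return pts(cam,d,np.c_[u,v])
def proj(cam,X):
    m=camera_model(cam);c=np.atleast_2d(X)@np.array(m["R"]).T+np.array(m["t"]);p=c@np.array(m["intrinsics"]).T
    return p[:,:2]/p[:,2:]
E
python3 - <<'E'
from h import *
for c in("top","side"):
    im,d=get_image(c);cv2.imwrite(f"pics/{c}0.png",im);np.save(f"{c}0.npy",d)
    for n in["template","handle_middle","hook_stand","hook_middle","board_center","tilt_base","tin_blue","pencil","tape_measure"]:
        for r in mark_of(c,n)[:3]:
            print(c,n,round(r["p"],2),np.round(r["uv"]),np.round(pts(c,d,r["uv"])[0],3) if d[int(r["uv"][1]),int(r["uv"][0])]>0 else None)
print(state()["time"])
E
```

```text
pics
top template 0.94 [477. 285.] [ 0.388 -0.542  0.007]
top template 0.87 [334. 206.] [ 0.576 -0.184  0.122]
top template 0.67 [405. 278.] [ 0.411 -0.362  0.007]
top handle_middle 0.81 [406. 279.] [ 0.407 -0.366  0.006]
top handle_middle 0.79 [334. 199.] [ 0.591 -0.184  0.123]
top handle_middle 0.69 [485. 282.] [ 0.395 -0.542  0.063]
top hook_stand 0.74 [331. 210.] [ 0.576 -0.18   0.064]
top hook_middle 0.91 [333. 200.] [ 0.591 -0.182  0.12 ]
top board_center 0.77 [147. 193.] [0.621 0.254 0.088]
top tilt_base 0.76 [157. 209.] [0.583 0.233 0.083]
top tin_blue 0.6 [242. 223.] [0.556 0.04  0.02 ]
top pencil 0.86 [340. 291.] [ 0.382 -0.199  0.009]
top tape_measure 0.79 [258. 293.] None
side template 0.97 [408. 213.] [ 0.376 -0.525  0.012]
side template 0.75 [307. 236.] [ 0.578 -0.177  0.067]
side template 0.64 [381. 234.] [ 0.417 -0.384 -0.003]
side handle_middle 0.83 [408. 198.] [ 0.386 -0.532  0.065]
side handle_middle 0.62 [304. 218.] [ 0.593 -0.19   0.121]
side handle_middle 0.58 [381. 225.] [ 0.438 -0.431  0.   ]
side hook_stand 0.78 [307. 249.] [ 0.53  -0.093  0.093]
side hook_middle 0.71 [273. 301.] [0.546 0.066 0.02 ]
side hook_middle 0.68 [303. 220.] [ 0.591 -0.18   0.12 ]
side board_center 0.64 [203. 318.] [0.616 0.255 0.093]
side tilt_base 0.95 [210. 347.] [0.554 0.312 0.078]
side tin_blue 0.65 [273. 300.] [0.547 0.063 0.019]
side tin_blue 0.55 [336. 311.] [0.373 0.036 0.033]
side pencil 0.65 [369. 268.] [ 0.378 -0.196  0.006]
side tape_measure 0.75 [333. 310.] [0.381 0.036 0.033]
side tape_measure 0.17 [203. 320.] [0.615 0.258 0.087]
1.0
```

View pics/top0.png

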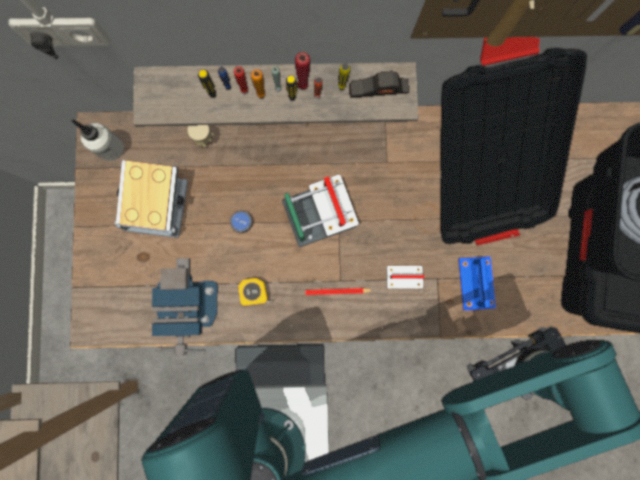

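Run:
```python
import cv2
im=cv2.imread("pics/top0.png");a=cv2.resize(im[150:250,284:384],(400,400),interpolation=3)
im=cv2.imread("pics/side0.png");b=cv2.resize(im[180:280,255:355],(400,400),interpolation=3)
cv2.imwrite("pics/crop0.png",cv2.hconcat([a,b]))
```

```text
(no output)
```

View pics/crop0.png

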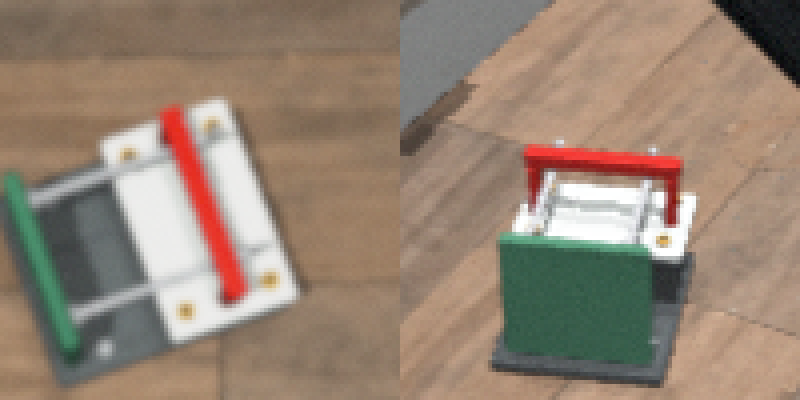

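View pics/side0.png

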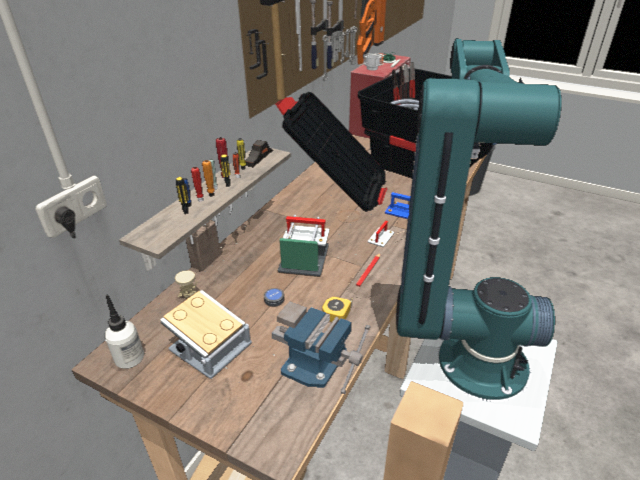

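The top view shows three candidates: the silver plate with a red bar hanging on the green stand at (334,206), a smaller silver one at (405,278), and a blue one at (477,285). The one on the stand is meant: it is not blue and is the larger of the two silver ones. The crop confirms this, with the bar across both rods and the back plate to the left (+y). The board is at (148,195) with circles drawn on it, next to the vise. Tin (242,222), tape (253,291), pencil (338,291).

Run:
```python
from h import *
st=state();print(R.from_quat(np.r_[st["tool_rot"][1:],st["tool_rot"][0]]).as_matrix().round(3),st["ee_pos"],st["width"])
for c in("top","side"):
    im=cv2.imread(f"pics/{c}0.png");d=np.load(f"{c}0.npy")
    b,g,r=[im[...,i].astype(int) for i in range(3)]
    red=(r>140)&(g<80)&(b<80)
    P=maskpts(c,d,red);s=(abs(P[:,0]-.585)<.08)&(abs(P[:,1]+.18)<.08)&(P[:,2]>.108);P=P[s]
    m=P.mean(0);v=np.linalg.svd(P-m)[2][0];v*=np.sign(v[0]);t=(P-m)@v
    print(c,"bar",len(P),m.round(4),v.round(3),t.min().round(3),t.max().round(3),"mid",(m+v*(t.min()+t.max())/2).round(4),"zpct",np.percentile(P[:,2],[10,50,90]).round(3))
    hsv=cv2.cvtColor(im,cv2.COLOR_BGR2HSV)
    # board
    ys=(hsv[...,0]>12)&(hsv[...,0]<32)&(hsv[...,2]>170)&(hsv[...,1]>60)
    Q=maskpts(c,d,ys);Q=Q[(abs(Q[:,0]-.62)<.12)&(abs(Q[:,1]-.255)<.12)&(Q[:,2]>.065)]
    for _ in range(4):
        m=Q.mean(0);n=np.linalg.svd(Q-m)[2][2];n*=np.sign(n[2]);e=(Q-m)@n
        if _<3:Q=Q[abs(e)<.006-.001*_]
    rect=None
    print(c,"board",len(Q),m.round(4),"n",n.round(4),"slope",np.degrees(np.arccos(n[2])).round(2),"upyaw",np.degrees(np.arctan2(-n[1],-n[0])).round(2),e.std().round(4))
    ex=np.array([-n[0],-n[1],0]);ex=np.array([ex[0],ex[1],-(n[0]*ex[0]+n[1]*ex[1])/n[2]]);ex/=np.linalg.norm(ex);ey=np.cross(n,ex)
    q=np.c_[(Q-m)@ex,(Q-m)@ey].astype(np.float32);rc=cv2.minAreaRect(q);print(rc, "ctr",(m+ex*rc[0][0]+ey*rc[0][1]).round(4))
    g_=(r<90)&(g>b+15)&(g>r+30);G=maskpts(c,d,g_);G=G[(abs(G[:,0]-.57)<.15)&(abs(G[:,1]+.1)<.1)&(G[:,2]>.02)]
    if len(G)>5:
        mm=G[:,:2].mean(0);vv=np.linalg.svd(G[:,:2]-mm)[2][0];print("backplate",len(G),mm.round(4),np.degrees(np.arctan2(vv[1],vv[0])).round(1),G[:,2].max())
```

```text
[[ 0.899  0.437  0.   ]
 [ 0.437 -0.899 -0.   ]
 [-0.     0.    -1.   ]] [ 0.24058285 -0.49460015  0.20550356] 0.09373383247397928
top bar 205 [ 0.5877 -0.1846  0.1234] [0.947 0.32  0.009] -0.057 0.057 mid [ 0.588  -0.1846  0.1234] zpct [0.12  0.124 0.127]
top board 2789 [0.6176 0.2585 0.0891] n [-0.1799  0.0306  0.9832] slope 10.51 upyaw -9.65 0.0018
((-0.00020778179168701172, 0.00039436668157577515), (0.14975249767303467, 0.11154508590698242), 0.8726353645324707) ctr [0.6174 0.2589 0.089 ]
backplate 236 [ 0.5559 -0.091 ] -161.0 0.12125932602300432
side bar 156 [ 0.5838 -0.1831  0.122 ] [0.945 0.326 0.012] -0.056 0.059 mid [ 0.585  -0.1828  0.122 ] zpct [0.117 0.123 0.126]
side board 2122 [0.6121 0.2619 0.0889] n [-0.1786  0.027   0.9836] slope 10.4 upyaw -8.59 0.0017
((0.001969665288925171, -0.001984383910894394), (0.10957945138216019, 0.15288080275058746), 89.11539459228516) ctr [0.6137 0.2596 0.0893]
backplate 906 [ 0.5536 -0.0872] -161.6 0.11804806805242123
```

```bash
cat >> h.py <<'E'
def rot(): 
    q=state()["tool_rot"]; return R.from_quat([q[1],q[2],q[3],q[0]]).as_matrix()
def frame(yaw,n):  # tool frame: z=-n, x along yaw
    z=-np.array(n,float);z/=np.linalg.norm(z);x=np.array([np.cos(np.radians(yaw)),np.sin(np.radians(yaw)),0.]);x-=z*(x@z);x/=np.linalg.norm(x)
    return np.c_[x,np.cross(z,x),z]
def delta(p0,R0,p1,R1):
    print("turn",np.degrees(R.from_matrix(R0.T@R1).as_rotvec()).round(2),"shift",(R0.T@(np.array(p1)-p0)).round(4))
E
python3 - <<'E'
from h import *
s=state();Rg=frame(18.8,[0,0,1]);delta(np.array(s["ee_pos"]),rot(),[.5865,-.184,.22],Rg)
E
```

```text
turn [0.   0.   7.14] shift [ 0.4469 -0.128  -0.0145]
```

```bash
python3 -m handwheel '[[0,0,0,0.03,-0.008,-0.01,1],[0,0,0,0.068,-0.019,-0.015,1],[0,0,0,0.108,-0.031,-0.015,1],[0,0,0,0.147,-0.042,-0.015,1],[0,0,0,0.186,-0.053,-0.015,1],[0,0,0,0.225,-0.064,-0.015,1],[0,0,0,0.264,-0.075,-0.015,1],[0,0,0,0.303,-0.086,-0.015,1]]'
python3 -m handwheel '[[0,0,1,0.038,-0.011,0,1],[0,0,3,0.076,-0.022,0,1],[0,0,5,0.112,-0.033,0,1],[0,0,7.1,0.134,-0.039,0,1],[0,0,7.1,0.144,-0.042,0,1],[0,0,7.1,0.144,-0.042,0,1]]'
python3 - <<'E'
from h import *
s=state();print(s["time"],s["ee_pos"],rot().round(3).tolist(),s["contact_force"])
im,d=get_image("wrist");cv2.imwrite("pics/w1.png",im);np.save("w1.npy",d)
b,g,r=[im[...,i].astype(int) for i in range(3)]
P=maskpts("wrist",d,(r>120)&(g<80)&(b<80));P=P[(abs(P[:,0]-.585)<.08)&(abs(P[:,1]+.18)<.08)&(P[:,2]>.118)]
print(len(P))
if len(P)>20:
    m=P.mean(0);v=np.linalg.svd(P-m,full_matrices=False)[2][0];v*=np.sign(v[0]);t=(P-m)@v
    print("bar",m.round(4),v.round(3),t.min().round(3),t.max().round(3),"mid",(m+v*(t.min()+t.max())/2).round(4))
E
```

```text
time: 1.67
ee_pos: [0.4767, -0.2831, 0.2207]
tool_rot: [0.0, 0.974, 0.224, 0.0]
contact_force: [0.9, -0.1, -0.3]
width: 0.0937
grasp_force: 0.0
time: 2.17
ee_pos: [0.5876, -0.1823, 0.2198]
tool_rot: [-0.0, 0.986, 0.166, -0.0]
contact_force: [-0.8, -0.3, -0.5]
width: 0.0938
grasp_force: 0.0
2.1667 [ 0.58764487 -0.18228156  0.21984675] [[0.945, 0.327, -0.001], [0.327, -0.945, 0.0], [-0.0, -0.001, -1.0]] [-0.7731301  -0.30247005 -0.47303021]
1809
bar [ 0.5943 -0.1852  0.1256] [ 0.947  0.321 -0.001] -0.065 0.051 mid [ 0.5876 -0.1875  0.1257]
```

View pics/w1.png

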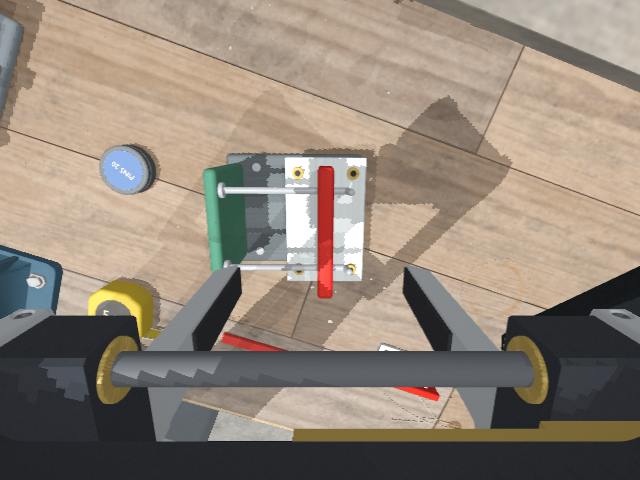

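The wrist view shows the bar (325,230) centred between the fingers, with both rods well outside the finger line. Descending and gripping.

```bash
python3 -m handwheel '[[0,0,0,-0.001,0.002,0.025,1],[0,0,0,-0.002,0.003,0.055,1],[0,0,0,-0.002,0.003,0.085,1],[0,0,0,-0.002,0.003,0.107,1],[0,0,0,-0.002,0.003,0.118,1],[0,0,0,-0.002,0.003,0.122,1],[0,0,0,-0.002,0.003,0.122,1],[0,0,0,-0.002,0.003,0.122,0.35]]' 50
python3 -m handwheel '[[0,0,0,0,0,0,0.2],[0,0,0,0,0,0,0.1],[0,0,0,0,0,0,0],[0,0,0,0,0,0,0],[0,0,0,0,0,0,0],[0,0,0,0,0,0,0]]' 50
```

```text
time: 2.88
ee_pos: [0.5862, -0.1885, 0.1003]
tool_rot: [0.001, 0.987, 0.163, 0.001]
contact_force: [-0.2, 0.4, 0.1]
width: 0.0901
grasp_force: 0.0
time: 3.38
ee_pos: [0.5858, -0.1874, 0.0987]
tool_rot: [0.0, 0.986, 0.164, 0.0]
contact_force: [0.7, -0.2, 0.4]
width: 0.0508
grasp_force: 0.0
```

```bash
python3 -m handwheel '[[0,0,0,0,0,0,0],[0,0,0,0,0,0,0],[0,0,0,0,0,0,0],[0,0,0,0,0,0,0],[0,0,0,0,0,0,0],[0,0,0,0,0,0,0],[0,0,0,0,0,0,0],[0,0,0,0,0,0,0]]' 50
python3 -m handwheel '[[0,0,0,0,0,0,0],[0,0,0,0,0,0,0],[0,0,0,0,0,0,0]]' 50
```

```text
time: 4.05
ee_pos: [0.5856, -0.1872, 0.0985]
tool_rot: [-0.0, 0.987, 0.164, -0.0]
contact_force: [-0.5, 2.2, -0.0]
width: 0.0136
grasp_force: 50.0
time: 4.3
ee_pos: [0.5856, -0.1872, 0.0985]
tool_rot: [-0.0, 0.986, 0.164, -0.0]
contact_force: [-0.9, 1.3, 0.6]
width: 0.0138
grasp_force: 50.0
```

```bash
python3 -m handwheel '[[0,0,0,0,0,-0.004,0],[0,0,0,0,0,-0.01,0],[0,0,0,0,0,-0.016,0],[0,0,0,0,0,-0.021,0],[0,0,0,0,0,-0.023,0],[0,0,0,0,0,-0.023,0],[0,0,0,0,0,-0.023,0]]' 50
python3 - <<'E'
from h import *
im,d=get_image("wrist");cv2.imwrite("pics/w2.png",im);np.save("w2.npy",d)
s=state();print(s["time"],s["contact_force"].round(2) if hasattr(s["contact_force"],'round') else s["contact_force"])
im2,d2=get_image("side")
cv2.imwrite("pics/w2s.png",cv2.hconcat([cv2.resize(im,(400,300)),cv2.resize(im2[180:280,255:355],(300,300),interpolation=3)]))
E
```

```text
time: 4.88
ee_pos: [0.5858, -0.1875, 0.1217]
tool_rot: [0.0, 0.987, 0.164, 0.0]
contact_force: [0.3, 0.4, -3.6]
width: 0.0139
grasp_force: 50.0
4.9333 [-0.35  0.66 -2.27]
```

View pics/w2s.png

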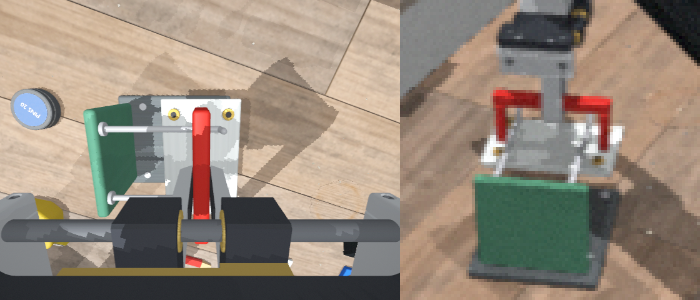

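The template hangs level, clear of the rods, weighing about 3 N. The grip sits at mid-bar between the rods. Moving out along the stand's -y, then up.

```bash
python3 -m handwheel '[[0,0,0,0,0.008,0,0],[0,0,0,0,0.024,0,0],[0,0,0,0,0.042,0,0],[0,0,0,0,0.060,0,0],[0,0,0,0,0.078,0,0],[0,0,0,0,0.094,0,0],[0,0,0,0,0.104,0,0],[0,0,0,0,0.106,0,0]]' 50
python3 -m handwheel '[[0,0,0,0,0.002,-0.012,0],[0,0,0,0,0.002,-0.035,0],[0,0,0,0,0.002,-0.06,0],[0,0,0,0,0.002,-0.085,0],[0,0,0,0,0.002,-0.11,0],[0,0,0,0,0.002,-0.125,0],[0,0,0,0,0.002,-0.13,0],[0,0,0,0,0.002,-0.13,0]]' 50
python3 - <<'E'
from h import *
s=state();n=np.array([-.179,.029,.983]);n/=np.linalg.norm(n);C=np.array([.6155,.259,.089])
Rb=frame(-9.1,n);g=C+n*.057
tcp=g+Rb[:,2]*.019
p=np.array(s["ee_pos"]);R0=rot()
print(s["time"],p,tcp)
over=tcp+n*.10
delta(p,R0,over,Rb)
print("flat:");delta(p,R0,[over[0],over[1],p[2]],R0)
E
```

```text
time: 5.65
ee_pos: [0.6199, -0.29, 0.1206]
tool_rot: [0.0, 0.987, 0.163, -0.0]
contact_force: [-0.5, 0.5, -2.2]
width: 0.0139
grasp_force: 50.0
time: 6.32
ee_pos: [0.6212, -0.2892, 0.2549]
tool_rot: [0.002, 0.986, 0.164, 0.002]
contact_force: [-0.0, 0.9, -2.7]
width: 0.0136
grasp_force: 50.0
6.3167 [ 0.6212314  -0.28917034  0.25490345] [0.60869518 0.26010246 0.12636949]
turn [-2.41  9.99 27.93] shift [ 0.15   -0.5324  0.0287]
flat:
turn [0. 0. 0.] shift [ 0.1501 -0.5323 -0.0015]
```

```bash
python3 -m handwheel '[[0,0,0,0.003,-0.012,0,0],[0,0,0,0.01,-0.036,0,0],[0,0,0,0.02,-0.07,0,0],[0,0,0,0.03,-0.106,0,0],[0,0,0,0.04,-0.142,0,0],[0,0,0,0.05,-0.178,0,0],[0,0,0,0.06,-0.214,0,0],[0,0,0,0.07,-0.25,0,0]]' 50
python3 -m handwheel '[[-0.2,1,2.8,0.01,-0.036,0.004,0],[-0.5,2.2,6,0.02,-0.072,0.008,0],[-0.8,3.6,10,0.03,-0.108,0.012,0],[-1.2,5,14,0.04,-0.144,0.016,0],[-1.6,6.4,18,0.05,-0.18,0.02,0],[-2,7.8,22,0.06,-0.216,0.024,0],[-2.2,9,25.5,0.071,-0.25,0.027,0],[-2.41,10,27.93,0.078,-0.27,0.029,0]]' 50
python3 -m handwheel '[[0,0,0,0,-0.006,0,0],[0,0,0,0,-0.01,0,0],[0,0,0,0,-0.01,0,0],[0,0,0,0,-0.01,0,0]]' 50
python3 - <<'E'
from h import *
s=state();n=np.array([-.179,.029,.983]);n/=np.linalg.norm(n);C=np.array([.6155,.259,.089])
Rb=frame(-9.1,n);tcp=C+n*.038
print(s["time"],np.array(s["ee_pos"]).round(4),rot().round(3).tolist())
delta(np.array(s["ee_pos"]),rot(),tcp+n*.06,Rb)
im,d=get_image("wrist");cv2.imwrite("pics/w3.png",im);np.save("w3.npy",d)
im2,d2=get_image("top");np.save("t3.npy",d2);cv2.imwrite("pics/t3.png",im2)
im3,d3=get_image("side");np.save("s3.npy",d3);cv2.imwrite("pics/s3.png",im3)
cv2.imwrite("pics/m3.png",cv2.hconcat([cv2.resize(im,(400,300)),cv2.resize(im3[200:400,120:320],(300,300),interpolation=3)]))
E
```

```text
time: 6.98
ee_pos: [0.6041, -0.0274, 0.249]
tool_rot: [-0.001, 0.986, 0.164, -0.002]
contact_force: [0.8, 0.3, -3.1]
width: 0.0132
grasp_force: 50.0
time: 7.65
ee_pos: [0.5891, 0.2547, 0.219]
tool_rot: [0.006, 0.993, -0.079, 0.086]
contact_force: [0.8, -0.8, -2.9]
width: 0.0136
grasp_force: 50.0
time: 7.98
ee_pos: [0.594, 0.2591, 0.2217]
tool_rot: [0.007, 0.993, -0.08, 0.088]
contact_force: [0.0, 0.4, -2.5]
width: 0.0135
grasp_force: 50.0
7.9833 [0.594  0.2591 0.2217] [[0.972, -0.16, 0.173], [-0.157, -0.987, -0.028], [0.176, 0.0, -0.984]]
turn [ 0.    0.34 -0.1 ] shift [-0.003  -0.0034  0.0364]
```

View pics/m3.png

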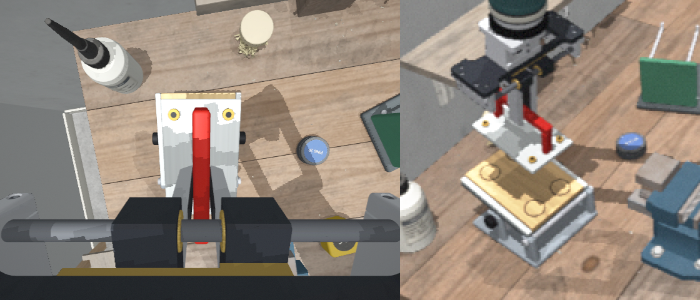

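```bash
cat >> h.py <<'E'
def plate(cam,im,d,p,R0):
    P=maskpts(cam,d,np.ones(d.shape,bool));T=(P-p)@R0
    col=im.reshape(-1,3)[(d>0).ravel()].astype(int)
    s=(abs(T[:,0])<.09)&(abs(T[:,1])<.06)&(abs(T[:,2]-.03)<.012)
    T=T[s];col=col[s];white=(col.max(1)-col.min(1)<40)&(col.min(1)>90);T=T[white]
    if len(T)<50: print(cam,"few",len(T));return
    for _ in range(4):
        m=T.mean(0);n=np.linalg.svd(T-m,full_matrices=False)[2][2];n*=np.sign(n[2]);e=(T-m)@n
        if _<3:T=T[abs(e)<.005]
    rc=cv2.minAreaRect(T[:,:2].astype(np.float32))
    print(cam,len(T),"n tool",n.round(4),"deg about x,y",np.degrees([-n[1],n[0]]).round(2),"ctr z",(m[2]-(n[0]*(-m[0])+n[1]*(-m[1]))/n[2]*1).round(4),"x rng",np.percentile(T[:,0],[.5,99.5]).round(4),"y rng",np.percentile(T[:,1],[.5,99.5]).round(4),rc)
E
python3 - <<'E'
from h import *
p=np.array(state()["ee_pos"]);R0=rot()
for c,f in(("wrist","w3"),("top","t3"),("side","s3")):
    im=cv2.imread(f"pics/{f}.png");d=np.load(f+".npy");plate(c,im,d,p,R0)
# bar level/extent in tool frame
    b,g,r=[im[...,i].astype(int) for i in range(3)]
    T=(maskpts(c,d,(r>120)&(g<80)&(b<80))-p)@R0;T=T[(abs(T[:,0])<.09)&(abs(T[:,1])<.04)&(T[:,2]<-.0)&(T[:,2]>-.05)]
    if len(T)>20: print(c,"bar x",np.percentile(T[:,0],[.5,99.5]).round(4),"y",np.median(T[:,1]).round(4),"slope z/x deg",np.degrees(np.arctan(np.polyfit(T[:,0],T[:,2],1)[0])).round(2))
E
```

```text
wrist 11947 n tool [-5.0e-04 -4.3e-03  1.0e+00] deg about x,y [ 0.25 -0.03] ctr z 0.0288 x rng [-0.0464  0.0682] y rng [-0.039   0.0402] ((0.003683038055896759, 0.0005883201956748962), (0.12914137542247772, 0.08032279461622238), 0.030825721099972725)
wrist bar x [-0.0531  0.0623] y 0.0011 slope z/x deg 0.66
top 697 n tool [-8.0e-04 -8.6e-03  1.0e+00] deg about x,y [ 0.49 -0.04] ctr z 0.0317 x rng [-0.0608  0.0688] y rng [-0.0392  0.0409] ((0.004001118242740631, 0.00042724236845970154), (0.08162132650613785, 0.1300080567598343), 89.96255493164062)
top bar x [-0.0522  0.0582] y 0.0029 slope z/x deg -0.18
side 1147 n tool [0.0037 0.0043 1.    ] deg about x,y [-0.25  0.21] ctr z 0.0305 x rng [-0.0642  0.065 ] y rng [-0.0391  0.0406] ((0.0021181106567382812, 0.0008259415626525879), (0.08177168667316437, 0.13338378071784973), 89.2618637084961)
side bar x [-0.0572  0.05  ] y -0.0026 slope z/x deg -0.95
```

```bash
python3 -m handwheel '[[0,0.1,0,-0.002,-0.001,0.01,0],[0,0.2,0,-0.004,-0.003,0.028,0],[0,0.3,0,-0.006,-0.004,0.046,0],[0,0.3,0,-0.006,-0.004,0.062,0],[0,0.3,0,-0.006,-0.004,0.074,0],[0,0.3,0,-0.006,-0.004,0.081,0],[0,0.3,0,-0.006,-0.004,0.081,0],[0,0.3,0,-0.006,-0.004,0.081,0]]' 50
python3 - <<'E'
from h import *
s=state();p=np.array(s["ee_pos"]);R0=rot();n=np.array([-.179,.029,.983]);n/=np.linalg.norm(n);C=np.array([.6155,.259,.089])
Rb=frame(-9.1,n);print(s["time"]);delta(p,R0,C+n*.038-Rb[:,0]*.003-Rb[:,1]*.0006,Rb)
ims=[]
for c in("top","side"):
    im,d=get_image(c);plate(c,im,d,p,R0)
    hsv=cv2.cvtColor(im,cv2.COLOR_BGR2HSV);ys=(hsv[...,0]>12)&(hsv[...,0]<32)&(hsv[...,2]>150)&(hsv[...,1]>60)
    Q=(maskpts(c,d,ys)-p)@R0;Q=Q[(abs(Q[:,0])<.11)&(abs(Q[:,1])<.09)&(Q[:,2]>.04)&(Q[:,2]<.07)]
    A=np.c_[Q[:,:2],np.ones(len(Q))];k=np.linalg.lstsq(A,Q[:,2],rcond=None)[0]
    print(c,"board",len(Q),"plane z=",k.round(4),"x",np.percentile(Q[:,0],[.5,99.5]).round(4),"y",np.percentile(Q[:,1],[.5,99.5]).round(4),cv2.minAreaRect(Q[:,:2].astype(np.float32)))
    a,b=(slice(140,260),slice(80,230)) if c=="top" else (slice(240,390),slice(130,280))
    ims.append(cv2.resize(im[a,b],(400,int(400*(a.stop-a.start)/150)),interpolation=3)[:320])
cv2.imwrite("pics/m4.png",cv2.hconcat(ims))
E
```

```text
time: 8.8
ee_pos: [0.6034, 0.2626, 0.1416]
tool_rot: [0.007, 0.993, -0.08, 0.091]
contact_force: [0.0, -0.1, -3.1]
width: 0.0131
grasp_force: 50.0
8.8
turn [-0.07 -0.03 -0.1 ] shift [-0.0002  0.001   0.016 ]
top 572 n tool [-0.0014 -0.0061  1.    ] deg about x,y [ 0.35 -0.08] ctr z 0.0313 x rng [-0.0601  0.0684] y rng [-0.0395  0.041 ] ((0.00392509251832962, 0.0004882402718067169), (0.08195599168539047, 0.12927359342575073), 89.5207290649414)
top board 523 plane z= [-0.0053 -0.009   0.055 ] x [-0.0728  0.0795] y [-0.0518  0.0558] ((0.003164619207382202, 0.0014377608895301819), (0.1532452553510666, 0.11029751598834991), 0.11872999370098114)
side 1048 n tool [ 2.5e-03 -7.0e-04  1.0e+00] deg about x,y [0.04 0.14] ctr z 0.0293 x rng [-0.0635  0.0655] y rng [-0.0396  0.0405] ((0.0016868114471435547, 0.0015047341585159302), (0.13148531317710876, 0.08294296264648438), 0.3166927397251129)
side board 590 plane z= [ 0.0036 -0.0049  0.0538] x [-0.0739  0.0739] y [-0.0528  0.0579] ((0.001590035855770111, 0.001890178769826889), (0.15099024772644043, 0.11294510215520859), 0.21813814342021942)
```

View pics/m4.png

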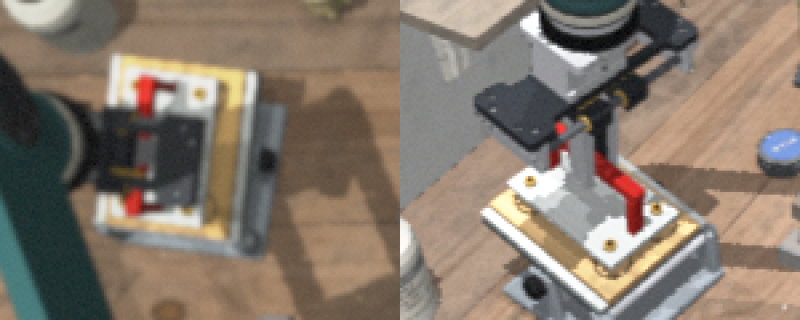

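The template hovers about 16 mm over the board, parallel to it. The top and side measurements agree that it is centred to within 1 mm, so I lower it slowly.

```bash
python3 -m handwheel '[[0,0,0,0,0.001,0.003,0],[0,0,0,0,0.001,0.006,0],[0,0,0,0,0.001,0.008,0],[0,0,0,0,0.001,0.010,0],[0,0,0,0,0.001,0.011,0],[0,0,0,0,0.001,0.012,0],[0,0,0,0,0.001,0.0125,0],[0,0,0,0,0.001,0.013,0]]' 50
python3 -m handwheel '[[0,0,0,0,0,0.0005,0],[0,0,0,0,0,0.001,0],[0,0,0,0,0,0.0015,0]]' 50
python3 -m handwheel '[[0,0,0,0,0,0.0005,0],[0,0,0,0,0,0.001,0]]' 50
```

```text
time: 9.57
ee_pos: [0.6054, 0.2616, 0.1288]
tool_rot: [0.007, 0.993, -0.08, 0.091]
contact_force: [-0.1, 0.3, -3.5]
width: 0.0133
grasp_force: 50.0
time: 9.82
ee_pos: [0.6057, 0.2615, 0.1275]
tool_rot: [0.007, 0.993, -0.08, 0.091]
contact_force: [0.1, -0.1, -2.3]
width: 0.0137
grasp_force: 50.0
time: 9.98
ee_pos: [0.6058, 0.2616, 0.1267]
tool_rot: [0.006, 0.993, -0.08, 0.091]
contact_force: [-1.4, -0.2, -0.5]
width: 0.0136
grasp_force: 50.0
```

```bash
python3 -m handwheel '[[0,0,0,0,0,0.0003,0],[0,0,0,0,0,0.0005,0],[0,0,0,0,0,0.0005,0]]' 50
python3 -m handwheel '[[0,0,0,0,0,0.0003,0],[0,0,0,0,0,0.0005,0],[0,0,0,0,0,0.0005,0]]' 50
python3 -c "
from bench import state
s=state();print(s['contact_force'],s['moment'])"
```

```text
time: 10.23
ee_pos: [0.6059, 0.2616, 0.1266]
tool_rot: [0.006, 0.993, -0.079, 0.091]
contact_force: [-2.0, 0.3, 1.3]
width: 0.0133
grasp_force: 50.0
time: 10.48
ee_pos: [0.606, 0.2617, 0.1266]
tool_rot: [0.006, 0.993, -0.079, 0.092]
contact_force: [-4.3, 0.1, 3.8]
width: 0.0135
grasp_force: 50.0
[-4.32399426  0.10477365  3.8084002 ] [-0.02456094  0.77256584 -0.10226186]
```

```bash
python3 -m handwheel '[[0,0,0,-0.0003,0,0.0003,0],[0,0,0,-0.0005,0,0.0006,0],[0,0,0,-0.0005,0,0.0006,0],[0,0,0,-0.0005,0,0.0006,0]]' 50
python3 - <<'E'
from h import *
s=state();p=np.array(s["ee_pos"]);R0=rot();F=np.array(s["contact_force"]);print("F tool",(R0.T@F).round(2),"M tool",(R0.T@s["moment"]).round(3))
for c in("top","side"):
    im,d=get_image(c);cv2.imwrite(f"pics/{c}5.png",im);np.save(c+"5.npy",d);plate(c,im,d,p,R0)
    hsv=cv2.cvtColor(im,cv2.COLOR_BGR2HSV);ys=(hsv[...,0]>12)&(hsv[...,0]<32)&(hsv[...,2]>150)&(hsv[...,1]>60)
    Q=(maskpts(c,d,ys)-p)@R0;Q=Q[(abs(Q[:,0])<.11)&(abs(Q[:,1])<.09)&(Q[:,2]>.028)&(Q[:,2]<.055)]
    A=np.c_[Q[:,:2],np.ones(len(Q))];k=np.linalg.lstsq(A,Q[:,2],rcond=None)[0]
    print(c,"board",len(Q),"plane",k.round(4),cv2.minAreaRect(Q[:,:2].astype(np.float32)))
print(state()["contact_force"])
E
```

```text
time: 10.82
ee_pos: [0.606, 0.2617, 0.1266]
tool_rot: [0.006, 0.993, -0.08, 0.092]
contact_force: [-4.8, -0.6, 5.5]
width: 0.0139
grasp_force: 50.0
F tool [-3.58  1.36 -6.22] M tool [-0.234 -0.795 -0.026]
top 533 n tool [-3.e-04 -4.e-03  1.e+00] deg about x,y [ 0.23 -0.01] ctr z 0.0314 x rng [-0.0604  0.0685] y rng [-0.0391  0.0411] ((0.0035936012864112854, 0.00090065598487854), (0.08116969466209412, 0.13042095303535461), 89.90020751953125)
top board 616 plane [-0.0029 -0.0033  0.0393] ((0.003154769539833069, 0.0010282769799232483), (0.11063916981220245, 0.15300452709197998), 89.84484100341797)
side 1011 n tool [-5.000e-04  1.460e-02  9.999e-01] deg about x,y [-0.84 -0.03] ctr z 0.0303 x rng [-0.0642  0.065 ] y rng [-0.0389  0.0415] ((0.0010400190949440002, 0.0019147731363773346), (0.13365277647972107, 0.0827825516462326), 0.4282340705394745)
side board 605 plane [ 0.0039 -0.0046  0.0383] ((0.0014874786138534546, 0.0023582465946674347), (0.11249641329050064, 0.15176746249198914), 89.88338470458984)
[-4.62135737  0.04496564  6.9503957 ]
```

```bash
python3 -m handwheel '[[0,0,0,-0.0004,0,0.0004,0],[0,0,0,-0.0007,0,0.0008,0],[0,0,0,-0.001,0,0.0012,0],[0,0,0,-0.001,0,0.0012,0],[0,0,0,-0.001,0,0.0012,0],[0,0,0,-0.001,0,0.0012,0]]' 50
python3 -c "
from h import *
s=state();print((rot().T@s['contact_force']).round(2),(rot().T@s['moment']).round(3))"
```

```text
time: 11.42
ee_pos: [0.606, 0.2618, 0.1266]
tool_rot: [0.006, 0.992, -0.08, 0.093]
contact_force: [-5.6, -0.6, 9.3]
width: 0.0136
grasp_force: 50.0
[ -3.57   1.47 -10.19] [-0.405 -0.673  0.044]
```

```bash
python3 -m handwheel '[[0,0,0,-0.0003,0,0.0003,0],[0,0,0,-0.0003,0,0.0005,0],[0,0,0,-0.0003,0,0.0005,0],[0,0,0,-0.0003,0,0.0005,0],[0,0,0,-0.0003,0,0.0005,0],[0,0,0,-0.0003,0,0.0005,0]]' 50
python3 - <<'E'
from h import *
t,d=get_image("top");im,d=get_image("side");s=state();p=np.array(s["ee_pos"]);plate("side",im,d,p,rot());print((rot().T@s['contact_force']).round(2),s["grasp_force"])
cv2.imwrite("pics/m6.png",cv2.hconcat([cv2.resize(t[140:310,80:250],(400,400),interpolation=3),cv2.resize(im[240:390,130:280],(400,400),interpolation=3)]))
E
```

```text
time: 11.92
ee_pos: [0.606, 0.2617, 0.1266]
tool_rot: [0.006, 0.992, -0.08, 0.094]
contact_force: [-5.6, -0.6, 10.2]
width: 0.0133
grasp_force: 50.0
side 1021 n tool [-0.0048  0.0109  0.9999] deg about x,y [-0.63 -0.27] ctr z 0.0304 x rng [-0.0641  0.0655] y rng [-0.0391  0.0413] ((0.0025592297315597534, -0.000496935099363327), (0.08496509492397308, 0.13887052237987518), 85.58584594726562)
[ -1.14   1.92 -10.52] 50.001763701438904
```

View pics/m6.png

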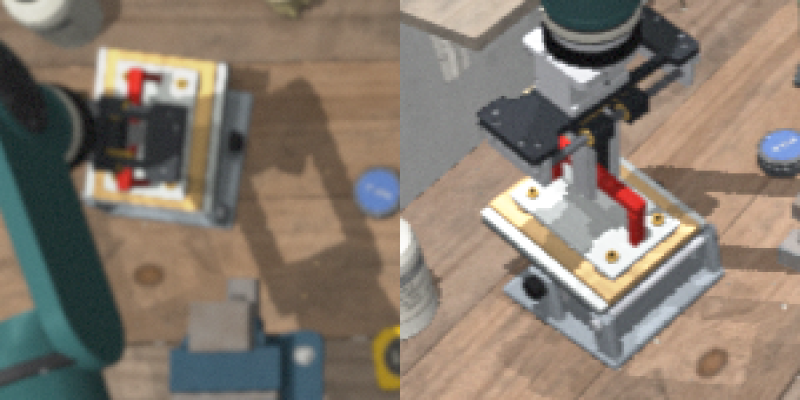

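The template lies flush, centred and square on the board. The bushes cover the circles, the bar is still gripped at 50 N, the press is steady at about 10 N plus the weight, and the tin and tape have not moved.

```bash
python3 -c "
from bench import job_done
print(job_done())"
```

```text
the job is handed in; nothing more can be done
None
```

The job is handed in: the template lies flush, centred to about 1 mm and square on the board, still gripped at 50 N and pressed down with roughly 10 N beyond its own weight (about 3 N), with 12 s of the 42 s used; the tin and tape stayed put, and I did not re-check the pencil, which lay well away from the path.

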